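Take the clamp dog out of the T-slot plate and close the slot's pocket

TASK

Strip the T-slot plate: slide the pocket's cover fully open by its tab, push the clamp dog along the slot into the pocket at the end, and lift it straight out there. Stand the dog upright on its foot in the wooden tray, then slide the cover fully shut again. Leave the mug, the tape roll and the steel cup ring where they are.

Things in the scene. Friction and masses are not known exactly. Their poses are not given: they have to be found in the camera images.
- slot_plate: Fixed bright steel T-slot plate, 300 x 150 mm, 34 mm high; origin at the centre of its underside, z up. Own x runs along its slot, which lies at y = -30 mm: 16 mm wide on top, over a T-channel 34 mm wide, 10 to 22 mm above the bench, closed by end walls at x = -135 and +135 mm. Two cover guides, 8 mm high, stand on top at y > 0, x = 60 to 66 and 139 to 145 mm.
- pocket (a point): Point on the plate's top (34 mm above the bench), plate x = 110, y = -30 mm; has the plate's axes. The pocket, where the top is cut open 40 mm wide from x = 69 to the end wall at x = 135 mm, is the only place where the dog's foot can come out. The dog's origin lies below this point when the dog is home against the end wall.
- pocket_cover (a joint): Dark steel cover, 70 mm (along the slot) x 50 mm, 4 mm thick, lying on the plate over the pocket. Slides across the slot along the plate's +y: 0 = fully shut (centred over the slot), 0.070 m = fully open (both are end stops). Stays where it is left; about 2 N moves it. Shut, it blocks the dog's way into the pocket.
- cover_tab (a point): Middle of the top edge of the cover's upright tab, which moves with the cover: 44 mm wide along the slot, 8 mm thick along the plate's y, rising 26 mm above the cover to 64 mm above the bench. Shut it is at plate x = 102, y = -12 mm; fully open at y = +58 mm.
- clamp_dog: Loose dark steel dog, 85 mm high, 0.3-0.55 kg; origin under its foot's centre, z up, x along the slot. Foot 50 (x) x 28 x 9 mm in the T-channel, neck 12 mm thick in the slot; 26 to 60 mm up a block 60 (x) x 28 mm; 60 to 85 mm up a head 42 (x) x 28 mm, gripped across its 28 mm. In the slot its origin is 10 mm above the bench, it slides freely (under 7 N) with a few mm of play.
- tray: Fixed open wooden tray, 140 x 140 mm outside, walls 6 mm thick and 30 mm high, floor 6 mm thick; origin at the centre of its underside.
- mug: White spotted mug, 82 mm wide, 91 mm high, a bystander behind the tray; origin under its middle.
- tape_roll: Roll of black tape, 66 mm across, 18 mm high, a bystander on the bench; origin under its middle.
- cup_ring: Pressed steel cup ring, 55 mm across, 23 mm high, a bystander on the plate's wide side; origin under its middle.
Mind the look-alikes: they are no part of the job. Leave any green look-alike of the clamp_dog alone.

How it is judged:
By the outcome, as a careful person would: the job done as asked, in the order asked, and still so for the second after the job is handed in, with the robot touching nothing.
It also fails if it takes over 72 s, if anything falls off the work surface, if the arm or the gripper's body presses on something with over 40 N, if the wrist force passes 120 N, or if a joint passes its speed limit or range.

ROBOT

A 6-joint arm with a two-finger parallel gripper is mounted at the origin on a cart in front of the work surface, level with it; the furniture and walls round the work are solid. World frame = base frame: x ahead of the robot, y to its left, z up, the work surface at z = 0. Lengths are in m, angles in degrees, forces in N, time in s.
With the tool pointing down it reaches from about 0.4 to 0.825 m from the base axis. Payload 7 kg.
Tool frame: the origin (TCP) lies midway between the tips of the shut fingers; the grasp point (between the pads) lies 19 mm behind it; z points along the fingers, y is the direction in which the jaws open and shut (so a half turn about z gives the same grasp; the last joint's range is limited). The gripper opens to 88 mm and grips with 3 to 60 N. Pads are 19 mm wide; open, the fingers measure 130 mm over their backs; the gripper's body (78 mm by 193 mm) begins 47 mm behind the grasp point.
Start: joints at [-58.894, 20.546, 0.682, 0, -70.136, -16.507], TCP at [0.17, -0.653, 0.193] pointing down, gripper open.
Joint ranges: [-176.03, 176.03], [-82.01, 121.73], [-58.28, 71.71], [-173.87, 95.51], [-174.79, -0.11], [-173.66, 173.66]. Speed limits (degrees/s): [136.94, 136.94, 172.46, 180, 180, 180].

INTERFACE

Orientations are given as [roll, pitch, yaw] about the fixed x, y, z axes, in that order (R = Rz(yaw) Ry(pitch) Rx(roll)).
In Python, from plant import r gives the robot as it stands. The module is installed in compiled form; this text tells all that it offers.
- The arm moves only by the tool send_rows, never from a script. Its argument "motion" is a list of rows, each an object with "travel": the shift along the tool's x, y, z in m, a list of three; "spin": the turn about the tool's z in degrees. In form: [{"travel": [tx, ty, tz], "spin": spin}, ...]. A call has 1 to 5 rows; each row shifts and turns the pose as measured when the row begins, along the tool's axes as they then stand; what a row does not reach is not made up. A row lasts 1/12 s, in which the tool goes at most 41.7 mm and 7.16 degrees, less where a joint would pass 70% of its speed; a pose out of reach is approached as far as the arm can. A call is refused whole if a number of a shift passes 0.0417 or a number of a turn 7.16, either way. A call with a gripper value outside its range is refused whole. "gripper" is the gripper command: -1 is shut, 1 is fully open, values between are in proportion, set as the call begins (left out, the last holds). The fingers move at their own pace and stop on an object; "squeeze" is the grip in N (left out, the last holds). Time passes only in rows, so rows that do not move let the fingers close. It gives the time, the measured TCP pose, the force and the opening at its end, in the units of the state.
- r.get_state(): the state, without advancing time (a new reading comes with each control period).
- r.capture(name): name is "scene" or "top" or "wrist"; returns (picture, depth): 384x512x3 uint8, blue, green, red; 384x512 float32, m along the optical axis (not along the pixel's ray), 0 where there is no reading.
- r.get_calibration(name): a dict with "fov_y" (degrees; the focal length in pixels is half the picture's height over the tangent of half this angle, whatever the lens; pixels are square), "cx", "cy" (the principal point, pixels), "origin" and "orientation" of the camera in the world. Camera axes: x right, y down, z forward; pixel columns grow to the right and rows downward; lengths in m; the calibration is good to about 2 mm. A picture is of the moment at which its call begins: read the wrist's pose just before it. get_calibration takes no time and is no camera call; for the wrist camera it gives the pose at the moment of the call.
- r.close_job(): hands the job in, once; it reports no verdict.
Trained networks look in the newest picture that a camera, given by its name, has taken for a name from the list of things; names that differ only in an ending like _2 or _b are one class to them, and where a whole thing is asked for, a point or a joint stands for the part that bears it (a point fixed in the world has none). Each returns a list of dicts, best first, with "conf" (0 to 1); they miss things now and then, are a little off and sometimes report something else, mostly with a low value. They report only what shows in the picture. A call takes as long as a camera call. They do not tell look-alikes from the thing itself.
- r.boxes_of(camera, target): "at" ([x, y, z] in m, in the coordinates of the camera as it stood for that picture, good to about 4 mm: the middle of the surface that is visible of it).
- r.pinpoint(camera, target): "at" ([x, y, z] in m, in the coordinates of the camera as it stood for that picture, good to about 4 mm: a listed point, or the origin of a listed thing).
The state is a dict: "time_s": time; "joints": joint angles; "qd": joint speeds; "joint_torque": joint torques, N m; "tcp_pos": TCP position; "eef_rot": TCP orientation; "contact_force": force on the tool from outside, world axes, zero at the start; "moment": the same for the moment, N m; "gripper_width": finger opening in m.
Only numpy, scipy, OpenCV 4.12 (cv2) and the standard library are available. Lean on these libraries where they do the work, as an engineer would, in place of code of your own. Each camera call takes 0.05 s, during which the arm holds its last target. There are 200 camera calls.

## Working session

There is one attempt and no reset: what is moved stays moved. The work goes in short steps, Python scripts to look and compute and a tool call to move; the robot and the scene stay as the last step left them, time stands still between calls to the robot, and variables do not carry over. Pictures are saved under pics/ and viewed, about 8 in all and at most 12, crops included, and the job is handed in when it is done.

Besides the shell and the picture viewer there is one more tool, called as name([rows], argument=value, ...), one row to a line, values as JSON. send_rows: Moves the arm, as the interface text tells. Its arguments: {"type":"object","properties":{"motion":{"type":"array"},"gripper":{"type":"number"},"squeeze":{"type":"number"}},"required":["motion"]}

```bash
mkdir -p pics; cat > h.py <<'E'
from plant import r
import numpy as np, cv2
from scipy.spatial.transform import Rotation as R
def cam(n):
    c=r.get_calibration(n); o=np.array(c["orientation"],float)
    M=R.from_euler('xyz',o,degrees=True).as_matrix() if o.size==3 else o.reshape(3,3)
    f=192/np.tan(np.radians(c["fov_y"]/2)); return c,np.array(c["origin"]),M,f
def px2w(n,u,v,d,C=None):
    c,o,M,f=C or cam(n); return o+M@np.array([(u-c["cx"])/f*d,(v-c["cy"])/f*d,d])
def toW(p,C): return C[1]+C[2]@np.array(p)
def toPx(p,C):
    q=C[2].T@(np.array(p)-C[1]); return C[3]*q[0]/q[2]+C[0]["cx"],C[3]*q[1]/q[2]+C[0]["cy"]
def st():
    s=r.get_state(); print({k:np.round(s[k],3).tolist() for k in("time_s","tcp_pos","eef_rot","contact_force","gripper_width","joints")})
E
python3 - <<'E'
from h import *
st()
print(r.get_calibration("scene"),r.get_calibration("top"))
P=[]
for n in("scene","top"):
    C=cam(n);p,d=r.capture(n);P.append(p);np.save(n+"_d",d);cv2.imwrite(f"pics/{n}0.png",p)
    for t in("slot_plate","cover_tab","clamp_dog","tray","mug","tape_roll","cup_ring","pocket"):
        for q in r.pinpoint(n,t)[:3]: print(n,t,round(q["conf"],2),np.round(toW(q["at"],C),3),np.round(toPx(toW(q["at"],C),C)))
E
```

```text
{'time_s': 0.0, 'tcp_pos': [0.17, -0.653, 0.192], 'eef_rot': [179.905, -0.007, -165.408], 'contact_force': [-0.764, -0.409, -0.169], 'gripper_width': 0.087, 'joints': [-58.894, 20.59, 0.633, -0.021, -70.135, -16.507]}
{'fov_y': 52.087496704943376, 'cx': 262.9981487190317, 'cy': 194.74710151007093, 'origin': array([0.01838221, 0.79159612, 0.61939986]), 'orientation': array([-121.54145226,   -1.41449929, -143.81586017])} {'fov_y': 54.688977463867715, 'cx': 255.1829073921011, 'cy': 191.72177163129624, 'origin': array([0.38975704, 0.09313561, 0.92553563]), 'orientation': array([-1.72387856e+02, -1.44924251e-03, -9.01739217e+01])}
scene slot_plate 0.74 [0.537 0.017 0.001] [271. 209.]
scene clamp_dog 0.66 [ 0.433 -0.203  0.001] [340. 190.]
scene clamp_dog 0.62 [0.504 0.041 0.008] [276. 215.]
scene tray 0.58 [0.491 0.326 0.003] [208. 276.]
scene mug 0.91 [0.707 0.351 0.002] [137. 244.]
scene tape_roll 0.73 [0.489 0.323 0.   ] [210. 276.]
scene cup_ring 0.65 [0.571 0.129 0.033] [237. 213.]
scene pocket 0.69 [ 0.52  -0.09   0.033] [297. 186.]
top slot_plate 0.97 [0.536 0.019 0.003] [285. 183.]
top slot_plate 0.5 [0.34  0.156 0.002] [229. 262.]
top cover_tab 0.87 [ 0.547 -0.083  0.061] [330. 174.]
top cover_tab 0.24 [ 0.704  0.356 -0.002] [153. 119.]
top clamp_dog 0.91 [0.502 0.041 0.012] [276. 195.]
top clamp_dog 0.82 [ 0.431 -0.202 -0.003] [374. 224.]
top tray 0.86 [0.484 0.323 0.004] [163. 204.]
top mug 0.79 [ 0.706  0.353 -0.002] [154. 119.]
top tape_roll 0.96 [0.34  0.154 0.   ] [230. 262.]
top cup_ring 0.62 [0.569 0.138 0.034] [237. 167.]
top pocket 0.55 [ 0.515 -0.09   0.032] [331. 189.]
```

View pics/scene0.png

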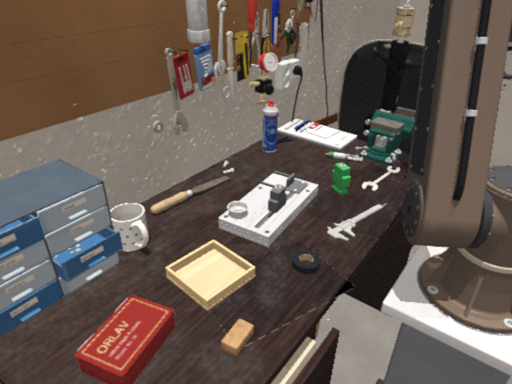

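View pics/top0.png

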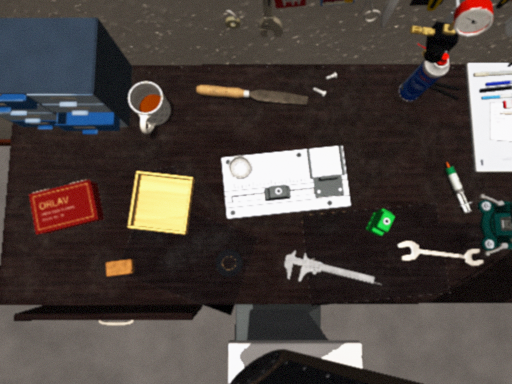

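The plate is centred near (285,183) in the top picture. The dark dog stands in its slot at (277,192), the shut cover is at (328,187), the tray at (162,204), and the roll, ring and mug are at (230,262), (240,167) and (150,105). There are two dog candidates. The green one at (380,222) lies loose on the bench and is the look-alike. The dark steel one at (277,192) is in the slot and is the one meant. Next I'll fit the plate and confirm this in one crop.

```bash
cat >> h.py <<'E'
def cloud(n,d,C):
    v,u=np.nonzero(d>0); z=d[v,u]; c=C[0]
    P=np.stack([(u-c["cx"])/C[3]*z,(v-c["cy"])/C[3]*z,z],1)@C[2].T+C[1]; return P,u,v
def rows(tgt,yaw,n=None,s=None,step=.040):
    """rows in tool axes from measured pose to target (world), tool pointing down"""
    s=s or r.get_state(); p=np.array(s["tcp_pos"]); y0=s["eef_rot"][2]
    dy=(yaw-y0+180)%360-180; D=np.array(tgt)-p
    n=n or int(max(np.ceil(np.linalg.norm(D)/step),np.ceil(abs(dy)/7),1))
    for i in range(n):
        a=np.radians(y0+dy*i/n); ex=np.array([np.cos(a),np.sin(a),0]); ey=np.array([np.sin(a),-np.cos(a),0])
        w=D/n; print(i,[round(float(w@ex),4),round(float(w@ey),4),round(float(-w[2]),4)],round(-dy/n,2))
E
python3 - <<'E'
from h import *
C=cam("top"); d=np.load("top_d.npy"); P,u,v=cloud("top",d,C)
m=(abs(P[:,2]-.034)<.006)&(u>205)&(u<365)&(v>135)&(v<230)
rc=cv2.minAreaRect(P[m,:2].astype(np.float32)*1000); print("plate",rc, np.median(P[m,2]))
mt=(abs(P[:,2]-.030)<.005)&(u>115)&(u<205)&(v>155)&(v<245)
print("tray",cv2.minAreaRect(P[mt,:2].astype(np.float32)*1000),mt.sum())
h=(P[:,2]>.085)&(P[:,2]<.11)&(u>250)&(u<310)&(v>170)&(v<215)
print("dog",P[h].mean(0),P[h].min(0),P[h].max(0),cv2.minAreaRect(P[h,:2].astype(np.float32)*1000))
t=(P[:,2]>.052)&(P[:,2]<.075)&(u>305)&(u<360)&(v>140)&(v<215)
print("tab",P[t].mean(0),P[t].min(0),P[t].max(0),t.sum())
b=(abs(P[:,2])<.02)&(u>200)&(u<400)&(v>235)&(v<250); print("bench",np.median(P[b,2]))
p=cv2.imread("pics/top0.png")[130:240,200:400]; cv2.imwrite("pics/c1.png",cv2.resize(p,None,fx=4,fy=4,interpolation=cv2.INTER_CUBIC))
rows([.54,-.09,.25],-84.7)
E
```

```text
plate ((535.8619995117188, 19.04449462890625), (150.7298583984375, 299.937744140625), 5.814594268798828) 0.03396580440199348
tray ((486.26934814453125, 322.91400146484375), (140.59288024902344, 140.03924560546875), 83.30094146728516) 576
dog [0.50260992 0.04109282 0.09468118] [0.48857488 0.02047535 0.08678374] [0.51872175 0.06159195 0.10045292] ((503.1939697265625, 40.968177795410156), (27.949813842773438, 41.904396057128906), 6.120759963989258)
tab [ 0.54090758 -0.08207055  0.06212201] [ 0.53592782 -0.10295278  0.052981  ] [ 0.54696227 -0.06129783  0.06715304] 72
bench -0.00011372172317825058
0 [-0.0294, 0.0266, -0.0034] -4.75
1 [-0.0315, 0.0241, -0.0034] -4.75
2 [-0.0334, 0.0214, -0.0034] -4.75
3 [-0.035, 0.0185, -0.0034] -4.75
4 [-0.0365, 0.0156, -0.0034] -4.75
5 [-0.0376, 0.0125, -0.0034] -4.75
6 [-0.0385, 0.0093, -0.0034] -4.75
7 [-0.0392, 0.0061, -0.0034] -4.75
8 [-0.0395, 0.0029, -0.0034] -4.75
9 [-0.0396, -0.0004, -0.0034] -4.75
10 [-0.0395, -0.0037, -0.0034] -4.75
11 [-0.039, -0.007, -0.0034] -4.75
12 [-0.0383, -0.0102, -0.0034] -4.75
13 [-0.0373, -0.0133, -0.0034] -4.75
14 [-0.0361, -0.0163, -0.0034] -4.75
15 [-0.0346, -0.0193, -0.0034] -4.75
16 [-0.0329, -0.0221, -0.0034] -4.75
```

View pics/c1.png

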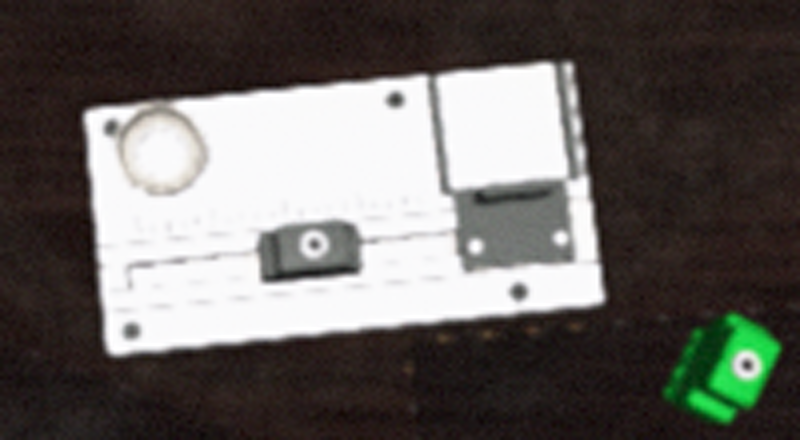

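The crop confirms it: the dark dog is in the slot, and the cover is at the right end with its tab on its upper side. The plate fits at (0.536, 0.019) with yaw -84.2°, and the dog's local y comes out at -31 mm, which agrees with the slot. Moving above the tab.

send_rows([
  {"travel": [-0.029, 0.026, -0.012], "spin": -4.8},
  {"travel": [-0.031, 0.024, -0.012], "spin": -4.8},
  {"travel": [-0.033, 0.021, -0.012], "spin": -4.8},
  {"travel": [-0.035, 0.018, -0.01], "spin": -4.8},
  {"travel": [-0.036, 0.015, -0.01], "spin": -4.8},
], gripper=0.1, squeeze=20)

```text
time_s: 1.32
tcp_pos: [0.2755, -0.488, 0.2446]
eef_rot: [179.5, -0.0, -141.1]
contact_force: [-0.6, -0.1, 0.1]
gripper_width: 0.0601
```

send_rows([
  {"travel": [-0.037, 0.012, 0], "spin": -4.8},
  {"travel": [-0.038, 0.009, 0], "spin": -4.8},
  {"travel": [-0.039, 0.006, 0], "spin": -4.8},
  {"travel": [-0.039, 0.003, 0], "spin": -4.8},
  {"travel": [-0.039, 0, 0], "spin": -4.8},
])

```text
time_s: 1.73
tcp_pos: [0.3839, -0.3154, 0.2495]
eef_rot: [180.0, 0.1, -115.9]
contact_force: [0.3, -0.5, 1.0]
gripper_width: 0.0483
```

```bash
python3 - <<'E'
from h import *
st(); rows([.541,-.082,.22],-84.2)
E
```

```text
{'time_s': 1.733, 'tcp_pos': [0.384, -0.315, 0.25], 'eef_rot': [179.971, 0.128, -115.942], 'contact_force': [0.31, -0.47, 0.964], 'gripper_width': 0.048, 'joints': [-16.809, 1.571, -15.823, -0.137, -72.614, -9.092]}
0 [-0.0348, -0.0049, 0.0037] -3.97
1 [-0.0344, -0.0073, 0.0037] -3.97
2 [-0.0338, -0.0097, 0.0037] -3.97
3 [-0.0331, -0.012, 0.0037] -3.97
4 [-0.0322, -0.0142, 0.0037] -3.97
5 [-0.0311, -0.0164, 0.0037] -3.97
6 [-0.0299, -0.0185, 0.0037] -3.97
7 [-0.0285, -0.0206, 0.0037] -3.97
```

send_rows([
  {"travel": [-0.035, -0.005, 0.004], "spin": -4},
  {"travel": [-0.034, -0.007, 0.004], "spin": -4},
  {"travel": [-0.034, -0.01, 0.004], "spin": -4},
  {"travel": [-0.033, -0.012, 0.004], "spin": -4},
  {"travel": [-0.032, -0.014, 0.004], "spin": -4},
])

```text
time_s: 2.15
tcp_pos: [0.4848, -0.1596, 0.2332]
eef_rot: [-179.5, 0.1, -94.7]
contact_force: [0.4, 0.3, -0.6]
gripper_width: 0.0483
```

send_rows([
  {"travel": [-0.031, -0.016, 0.004], "spin": -4},
  {"travel": [-0.03, -0.018, 0.004], "spin": -4},
  {"travel": [-0.028, -0.02, 0.004], "spin": -4},
  {"travel": [0, 0, 0], "spin": 0},
])

```text
time_s: 2.48
tcp_pos: [0.5442, -0.0613, 0.2215]
eef_rot: [-179.3, 0.0, -81.6]
contact_force: [0.0, -0.1, 0.1]
gripper_width: 0.0485
```

```bash
python3 - <<'E'
from h import *
st(); C=cam("wrist"); p,d=r.capture("wrist"); cv2.imwrite("pics/w1.png",p); print(C[1],C[0]["orientation"])
P,u,v=cloud("wrist",d,C)
ex=np.array([.101,-.995]);ey=np.array([.995,.101]);o=np.array([.5359,.019])
for t in("cover_tab","pocket","clamp_dog"):
    for q in r.pinpoint("wrist",t)[:2]:
        w=toW(q["at"],C); print(t,round(q["conf"],2),np.round(w,4),"loc",np.round([(w[:2]-o)@ex,(w[:2]-o)@ey],4),np.round(toPx(w,C)))
t=(P[:,2]>.056)&(P[:,2]<.070)&(np.hypot(P[:,0]-.541,P[:,1]+.083)<.04)
if t.sum()>5: print("tab",P[t].mean(0),cv2.minAreaRect(P[t,:2].astype(np.float32)*1000),t.sum())
rows([.541,-.082,.045],-84.2)
E
```

```text
{'time_s': 2.483, 'tcp_pos': [0.544, -0.061, 0.222], 'eef_rot': [-179.349, 0.003, -81.612], 'contact_force': [0.017, -0.102, 0.147], 'gripper_width': 0.048, 'joints': [14.124, 7.07, -13.499, 0.067, -68.783, -5.759]}
[ 0.5531658  -0.1398699   0.41411794] [ 163.105356      0.69524452 -171.6449081 ]
pocket 0.71 [ 0.5195 -0.0929  0.0341] loc [ 0.1097 -0.0276] [281. 147.]
clamp_dog 0.86 [0.5074 0.0417 0.0123] loc [-0.0255 -0.0261] [273. 236.]
clamp_dog 0.8 [ 0.4352 -0.2061  0.0025] loc [ 0.2138 -0.1229] [359.  66.]
tab [ 0.54103016 -0.0836184   0.06438036] ((540.9010009765625, -83.11797332763672), (7.969844818115234, 42.882869720458984), 5.717401504516602) 242
0 [0.0032, 0.0006, 0.0355] 0.43
1 [0.0032, 0.0006, 0.0355] 0.43
2 [0.0032, 0.0005, 0.0355] 0.43
3 [0.0032, 0.0005, 0.0355] 0.43
4 [0.0032, 0.0005, 0.0355] 0.43
```

View pics/w1.png

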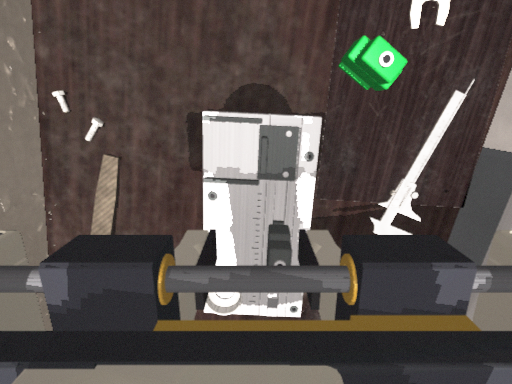

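The wrist view shows the tab at (265,155) next to the dark cover (280,155), clear of the dog at (280,250). The depth fit puts the tab at (0.541, -0.083, 0.064) with size 8 x 43 mm, so I'll go down on it.

send_rows([
  {"travel": [0.0045, 0.0005, 0.035], "spin": 0.5},
  {"travel": [0.0045, 0.0005, 0.035], "spin": 0.5},
  {"travel": [0.0045, 0.0005, 0.035], "spin": 0.5},
  {"travel": [0.0045, 0.0005, 0.03], "spin": 0.5},
  {"travel": [0.003, 0.0005, 0.015], "spin": 0.4},
])

```text
time_s: 3.1
tcp_pos: [0.5473, -0.0921, 0.0765]
eef_rot: [-178.3, 0.0, -85.0]
contact_force: [-0.3, -0.3, 0.4]
gripper_width: 0.0481
```

```bash
python3 - <<'E'
from h import *
st(); rows([.541,-.083,.046],-84.2)
E
```

```text
{'time_s': 3.1, 'tcp_pos': [0.547, -0.092, 0.076], 'eef_rot': [-178.302, 0.024, -85.045], 'contact_force': [-0.319, -0.254, 0.442], 'gripper_width': 0.048, 'joints': [10.778, 14.388, -24.987, 0.197, -48.934, -5.95]}
0 [-0.0096, 0.0055, 0.0305] -0.84
```

send_rows([
  {"travel": [-0.005, 0.003, 0.011], "spin": -0.4},
  {"travel": [-0.004, 0.002, 0.01], "spin": -0.3},
  {"travel": [-0.001, 0.001, 0.006], "spin": 0},
  {"travel": [0, 0, 0], "spin": 0},
])

```text
time_s: 3.43
tcp_pos: [0.5359, -0.0889, 0.0449]
eef_rot: [-178.6, -0.0, -85.0]
contact_force: [-0.4, -0.8, 0.0]
gripper_width: 0.0482
```

```bash
python3 - <<'E'
from h import *
st(); rows([.541,-.083,.046],-84.2)
E
```

```text
{'time_s': 3.433, 'tcp_pos': [0.536, -0.089, 0.045], 'eef_rot': [-178.637, -0.014, -85.005], 'contact_force': [-0.405, -0.81, 0.017], 'gripper_width': 0.048, 'joints': [11.389, 15.801, -28.152, 0.235, -44.695, -6.559]}
0 [-0.0054, -0.0056, -0.0011] -0.81
```

send_rows([
  {"travel": [-0.005, -0.005, -0.001], "spin": -0.6},
  {"travel": [0, 0, 0], "spin": 0},
])

```text
time_s: 3.6
tcp_pos: [0.541, -0.0846, 0.0474]
eef_rot: [-178.6, -0.0, -84.5]
contact_force: [0.3, -0.2, 0.8]
gripper_width: 0.048
```

send_rows([
  {"travel": [0, 0, 0], "spin": 0},
  {"travel": [0, 0, 0], "spin": 0},
  {"travel": [0, 0, 0], "spin": 0},
  {"travel": [0, 0, 0], "spin": 0},
  {"travel": [0, 0, 0], "spin": 0},
], gripper=-1, squeeze=20)

```text
time_s: 4.02
tcp_pos: [0.5439, -0.0843, 0.0508]
eef_rot: [-178.2, -0.0, -84.5]
contact_force: [0.1, -0.0, 0.2]
gripper_width: 0.0209
```

send_rows([
  {"travel": [0, 0.002, 0.004], "spin": 0},
  {"travel": [0, 0, 0.001], "spin": 0},
  {"travel": [0, 0, 0], "spin": 0},
  {"travel": [0, 0, 0], "spin": 0},
])

```text
time_s: 4.35
tcp_pos: [0.5418, -0.0844, 0.0453]
eef_rot: [-178.2, -0.0, -84.5]
contact_force: [-0.4, -0.5, 0.2]
gripper_width: 0.001
```

```bash
python3 - <<'E'
from h import *
st()
a,_=r.capture("wrist"); b,_=r.capture("scene")
b=cv2.resize(b[160:250,215:345],(512,354)); cv2.imwrite("pics/w2.png",np.vstack([a[:240],b]))
E
```

```text
{'time_s': 4.35, 'tcp_pos': [0.542, -0.084, 0.045], 'eef_rot': [-178.204, -0.029, -84.46], 'contact_force': [-0.445, -0.524, 0.155], 'gripper_width': 0.001, 'joints': [11.801, 15.948, -27.924, 0.322, -44.346, -6.487]}
```

View pics/w2.png

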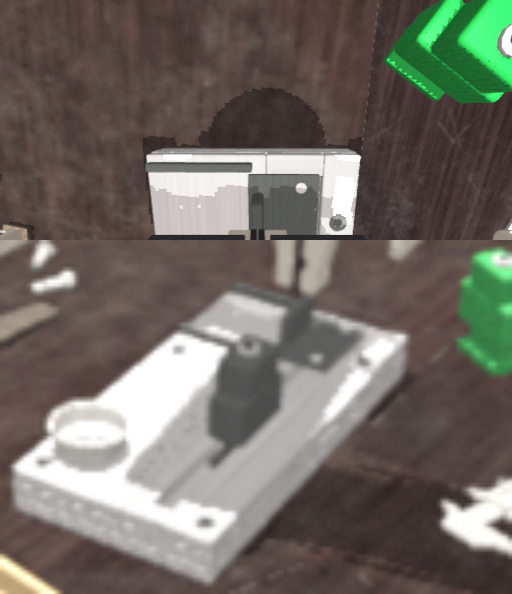

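The picture shows the dark tab between the two pads at (257,210), with a gap of about 9 mm, although the reported width is 1 mm. The readings disagree, so I'll test with a short pull and measure the cover.

send_rows([
  {"travel": [0, -0.005, 0], "spin": 0},
  {"travel": [0, -0.005, 0], "spin": 0},
  {"travel": [0, -0.005, 0], "spin": 0},
  {"travel": [0, -0.005, 0], "spin": 0},
])

```text
time_s: 4.78
tcp_pos: [0.5631, -0.0823, 0.0463]
eef_rot: [-178.2, -0.0, -84.5]
contact_force: [0.8, -0.4, -1.1]
gripper_width: 0.0004
```

```bash
cat >> h.py <<'E'
def cover():
    """plate-y of the cover's dark front edge (tab y = edge - 4 + ...) from top colour+depth, printed as point spread"""
    C=cam("top"); p,d=r.capture("top"); P,u,v=cloud("top",d,C); o=np.array([.5359,.019]);ex=np.array([.101,-.995]);ey=np.array([.995,.101])
    L=np.stack([(P[:,:2]-o)@ex,(P[:,:2]-o)@ey],1); g=p[v,u].max(1)
    m=(L[:,0]>.078)&(L[:,0]<.127)&(abs(L[:,1])<.09)&(P[:,2]>.03)&(P[:,2]<.046)&(g<140)
    print("cover plate-y",np.round(np.percentile(L[m,1],[2,50,98]),4) if m.sum() else None,m.sum()); return p
E
python3 - <<'E'
from h import *
st(); p=cover(); cv2.imwrite("pics/t1.png",cv2.resize(p[130:230,220:380],None,fx=4,fy=4))
C=cam("top"); print([(round(q["conf"],2),np.round(toW(q["at"],C),3)) for q in r.pinpoint("top","cover_tab")])
E
```

```text
{'time_s': 4.783, 'tcp_pos': [0.563, -0.082, 0.046], 'eef_rot': [-178.183, -0.029, -84.452], 'contact_force': [0.766, -0.364, -1.076], 'gripper_width': 0.0, 'joints': [11.545, 17.582, -25.269, 0.308, -45.345, -6.21]}
cover plate-y [-0.075  -0.0248  0.0115] 207
[(0.69, array([ 0.545, -0.084,  0.063]))]
```

```bash
python3 - <<'E'
from h import *
b,d=r.capture("scene"); C=cam("scene")
a=cv2.imread("pics/t1.png")
for n,q in(("tcp",r.get_state()["tcp_pos"]),): print(n,toPx(q,C),toPx(q,cam("top")))
P,u,v=cloud("scene",d,C)
m=(abs(P[:,0]-.56)<.05)&(abs(P[:,1]+.082)<.04)&(P[:,2]>.067)&(P[:,2]<.16)
z=P[m]; print(m.sum(), [(round(lo,3),int(((z[:,2]>=lo)&(z[:,2]<lo+.01)).sum()),np.round(z[(z[:,2]>=lo)&(z[:,2]<lo+.01)].mean(0),3)) for lo in np.arange(.067,.157,.01)])
b=cv2.resize(b[130:230,235:365],(640,492),interpolation=cv2.INTER_CUBIC); cv2.imwrite("pics/w3.png",b)
E
```

```text
tcp (np.float64(283.83146424746485), np.float64(179.03750514201073)) (np.float64(327.76844798363743), np.float64(168.66923812287612))
320 [(np.float64(0.067), 0, array([nan, nan, nan])), (np.float64(0.077), 14, array([ 0.56 , -0.075,  0.084])), (np.float64(0.087), 40, array([ 0.559, -0.074,  0.092])), (np.float64(0.097), 42, array([ 0.561, -0.074,  0.102])), (np.float64(0.107), 44, array([ 0.558, -0.074,  0.112])), (np.float64(0.117), 46, array([ 0.559, -0.074,  0.122])), (np.float64(0.127), 40, array([ 0.56 , -0.073,  0.131])), (np.float64(0.137), 7, array([ 0.536, -0.08 ,  0.143])), (np.float64(0.147), 59, array([ 0.547, -0.054,  0.153]))]<stdin>:7: RuntimeWarning: Mean of empty slice.
  ret = um.true_divide(
```

View pics/w3.png

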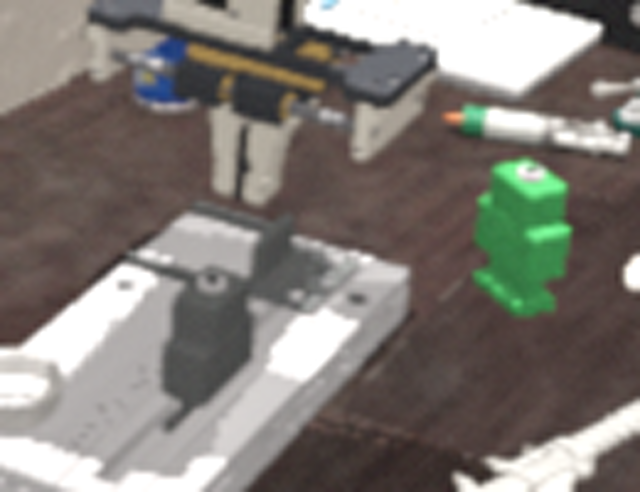

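The scene depth shows the finger tips ending at z ≈ 0.08, while the reported TCP is at 0.046, so the fingers shut above the tab. I'll check this against the wrist camera.

```bash
python3 - <<'E'
from h import *
s=r.get_state(); C=cam("wrist"); p,d=r.capture("wrist"); P,u,v=cloud("wrist",d,C)
T=R.from_euler('xyz',s["eef_rot"],degrees=True).as_matrix()
print("cam in tool",T.T@(C[1]-s["tcp_pos"]), "first", R.from_euler('xyz',[-179.349,.003,-81.612],degrees=True).as_matrix().T@(np.array([.5531658,-.1398699,.41411794])-[.5442,-.0613,.2215]))
o=np.array([.5359,.019]);ex=np.array([.101,-.995]);ey=np.array([.995,.101])
L=np.stack([(P[:,:2]-o)@ex,(P[:,:2]-o)@ey],1)
m=(v<215)&(L[:,0]>.07)&(L[:,0]<.14)&(L[:,1]>.02)&(L[:,1]<.06); print("plate z via wrist",np.percentile(P[m,2],[10,50,90]) if m.any() else 0,m.sum())
b=(v<130)&(u<350); print("bench z via wrist",np.percentile(P[b,2],[10,50,90]))
# finger points, in tool frame
Q=(P-s["tcp_pos"])@T; f=(abs(Q[:,0])<.03)&(abs(Q[:,1])<.05)&(Q[:,2]>-.12)&(Q[:,2]<.03)
print("finger z in tool",np.histogram(Q[f,2],bins=np.arange(-.12,.04,.01)))
C=cam("top"); p,d=r.capture("top"); P,u,v=cloud("top",d,C)
m=(np.hypot(P[:,0]-.56,P[:,1]+.08)<.06)&(P[:,2]>.05); print("top z hist",np.histogram(P[m,2],bins=np.arange(.05,.3,.02)))
E
```

```text
cam in tool [ 0.07907855  0.00039226 -0.19259774] first [ 0.07902724  0.00040285 -0.19263909]
plate z via wrist [0.03415421 0.03496622 0.03587926] 2404
bench z via wrist [-6.19604148e-06  9.15113989e-04  1.81668542e-03]
finger z in tool (array([1387,   30,   28,  314,  130,  174,  236,  303,   99,   51,  382,
         71, 2288, 4775,    0]), array([-1.20000000e-01, -1.10000000e-01, -1.00000000e-01, -9.00000000e-02,
       -8.00000000e-02, -7.00000000e-02, -6.00000000e-02, -5.00000000e-02,
       -4.00000000e-02, -3.00000000e-02, -2.00000000e-02, -1.00000000e-02,
       -5.55111512e-17,  1.00000000e-02,  2.00000000e-02,  3.00000000e-02]))
top z hist (array([ 12,   0,   0,   0,   8, 205, 144,   5,   0,   0,   0,  62]), array([0.05, 0.07, 0.09, 0.11, 0.13, 0.15, 0.17, 0.19, 0.21, 0.23, 0.25,
       0.27, 0.29]))
```

The wrist camera sees bench and plate at the right height. The fingers, though, end about 36 mm behind the reported TCP, in both the scene and the wrist view, so the fingertip z is reported z + 0.036. I'll reopen, go back over the tab and descend to reported z ≈ 0.013, watching the force.

send_rows([
  {"travel": [0, 0.007, 0], "spin": 0},
  {"travel": [0, 0.007, 0], "spin": 0},
  {"travel": [0, 0.006, 0], "spin": 0},
  {"travel": [0, 0, 0], "spin": 0},
  {"travel": [0, 0, 0], "spin": 0},
], gripper=0.1)

```text
time_s: 5.45
tcp_pos: [0.5384, -0.0848, 0.0452]
eef_rot: [-178.3, -0.0, -84.5]
contact_force: [-0.2, 0.2, 0.6]
gripper_width: 0.0283
```

send_rows([
  {"travel": [0, 0, 0], "spin": 0},
  {"travel": [0, 0, 0], "spin": 0},
  {"travel": [0, 0, 0], "spin": 0},
])

```text
time_s: 5.7
tcp_pos: [0.5384, -0.0848, 0.0457]
eef_rot: [-178.2, -0.0, -84.5]
contact_force: [-0.1, -1.0, 0.3]
gripper_width: 0.0458
```

send_rows([
  {"travel": [0, -0.0035, 0.008], "spin": 0},
  {"travel": [0, 0, 0.008], "spin": 0},
  {"travel": [0, 0, 0.008], "spin": 0},
  {"travel": [0, 0, 0.005], "spin": 0},
  {"travel": [0, 0, 0], "spin": 0},
])

```text
time_s: 6.12
tcp_pos: [0.5439, -0.0842, 0.0134]
eef_rot: [-178.2, -0.0, -84.5]
contact_force: [-0.1, -0.9, 0.4]
gripper_width: 0.0483
```

send_rows([
  {"travel": [0, 0.002, 0], "spin": 0},
  {"travel": [0, 0, 0], "spin": 0},
  {"travel": [0, 0, 0], "spin": 0},
  {"travel": [0, 0, 0], "spin": 0},
  {"travel": [0, 0, 0], "spin": 0},
], gripper=-1, squeeze=15)

```text
time_s: 6.53
tcp_pos: [0.5411, -0.0846, 0.0123]
eef_rot: [-178.3, -0.0, -84.5]
contact_force: [-0.7, -0.3, 0.2]
gripper_width: 0.0206
```

send_rows([
  {"travel": [0, 0, 0], "spin": 0},
  {"travel": [0, 0, 0], "spin": 0},
  {"travel": [0, 0, 0], "spin": 0},
  {"travel": [0, 0, 0], "spin": 0},
])

```text
time_s: 6.87
tcp_pos: [0.5417, -0.0845, 0.0129]
eef_rot: [-178.3, -0.0, -84.5]
contact_force: [1.3, 0.1, -1.7]
gripper_width: 0.008
```

The width now reads 8 mm, so the tab is gripped. Sliding the cover open.

send_rows([
  {"travel": [0, -0.01, 0], "spin": 0},
  {"travel": [0, -0.01, 0], "spin": 0},
  {"travel": [0, -0.01, 0], "spin": 0},
  {"travel": [0, -0.01, 0], "spin": 0},
  {"travel": [0, -0.01, 0], "spin": 0},
])

```text
time_s: 7.28
tcp_pos: [0.5904, -0.0797, 0.0129]
eef_rot: [-178.7, 0.0, -84.5]
contact_force: [-1.6, 1.4, -1.2]
gripper_width: 0.0078
```

send_rows([
  {"travel": [0, -0.004, 0], "spin": 0},
  {"travel": [0, -0.004, 0], "spin": 0},
  {"travel": [0, -0.003, 0], "spin": 0},
  {"travel": [0, -0.003, 0], "spin": 0},
])

```text
time_s: 7.62
tcp_pos: [0.6046, -0.0783, 0.0126]
eef_rot: [-179.1, -0.0, -84.6]
contact_force: [-20.9, 2.7, 18.8]
gripper_width: 0.0081
```

It has reached the end stop: 21 N in x at x = 0.605. Fully shut should therefore be at about x = 0.535. Releasing and rising, then to the dog.

send_rows([
  {"travel": [0, 0, 0], "spin": 0},
  {"travel": [0, 0, 0], "spin": 0},
  {"travel": [0, 0, 0], "spin": 0},
  {"travel": [0, 0, 0], "spin": 0},
  {"travel": [0, 0, 0], "spin": 0},
], gripper=0.3)

```text
time_s: 8.03
tcp_pos: [0.6075, -0.0784, 0.0141]
eef_rot: [-178.8, -0.0, -84.5]
contact_force: [0.2, 0.1, 0.0]
gripper_width: 0.0353
```

send_rows([
  {"travel": [0, 0, -0.02], "spin": 0},
  {"travel": [0, 0, -0.04], "spin": 0},
  {"travel": [0, 0, -0.04], "spin": 0},
  {"travel": [0, 0, 0], "spin": 0},
])

```text
time_s: 8.37
tcp_pos: [0.605, -0.0791, 0.1156]
eef_rot: [-179.0, -0.1, -84.5]
contact_force: [2.0, -0.9, 0.6]
gripper_width: 0.0561
```

```bash
python3 - <<'E'
from h import *
st()
p=cover(); C=cam("top")
for t in("cover_tab","clamp_dog"): print(t,[(round(q["conf"],2),np.round(toW(q["at"],C),3)) for q in r.pinpoint("top",t)])
rows([.503,.041,.115],-84.2)
E
```

```text
{'time_s': 8.367, 'tcp_pos': [0.605, -0.079, 0.116], 'eef_rot': [-179.03, -0.098, -84.524], 'contact_force': [2.003, -0.936, 0.574], 'gripper_width': 0.056, 'joints': [11.007, 17.303, -14.838, 0.228, -56.903, -5.653]}
cover plate-y [0.0225 0.0682 0.074 ] 20
cover_tab []
clamp_dog [(0.96, array([ 0.431, -0.205,  0.002]))]
0 [-0.0321, 0.0215, -0.0017] -0.11
1 [-0.0322, 0.0214, -0.0017] -0.11
2 [-0.0322, 0.0214, -0.0017] -0.11
3 [-0.0322, 0.0213, -0.0017] -0.11
```

send_rows([
  {"travel": [-0.032, 0.021, -0.002], "spin": 0},
  {"travel": [-0.032, 0.021, -0.002], "spin": 0},
  {"travel": [-0.032, 0.021, 0], "spin": 0},
  {"travel": [-0.032, 0.021, 0], "spin": 0},
  {"travel": [0, 0, 0], "spin": 0},
])

```text
time_s: 8.93
tcp_pos: [0.4992, 0.0415, 0.1038]
eef_rot: [179.9, -0.1, -85.0]
contact_force: [-1.1, -0.7, -0.2]
gripper_width: 0.0572
```

```bash
python3 - <<'E'
from h import *
st(); rows([.503,.041,.028],-84.2,n=4)
E
```

```text
{'time_s': 8.933, 'tcp_pos': [0.499, 0.041, 0.104], 'eef_rot': [179.875, -0.125, -85.029], 'contact_force': [-1.141, -0.657, -0.163], 'gripper_width': 0.057, 'joints': [27.328, 8.846, -28.004, 0.085, -53.313, -22.408]}
0 [0.0002, -0.0009, 0.019] -0.21
1 [0.0002, -0.0009, 0.019] -0.21
2 [0.0002, -0.0009, 0.019] -0.21
3 [0.0002, -0.0009, 0.019] -0.21
```

send_rows([
  {"travel": [0, -0.002, 0.019], "spin": -0.4},
  {"travel": [0, -0.002, 0.019], "spin": -0.3},
  {"travel": [0, 0, 0.019], "spin": 0},
  {"travel": [0, 0, 0.018], "spin": 0},
  {"travel": [0, 0, 0], "spin": 0},
])

```text
time_s: 9.35
tcp_pos: [0.4991, 0.0442, 0.0229]
eef_rot: [179.7, -0.1, -83.9]
contact_force: [-0.1, -0.5, 0.1]
gripper_width: 0.0571
```

send_rows([
  {"travel": [0, 0, 0], "spin": 0},
])

```text
time_s: 9.43
tcp_pos: [0.4981, 0.0437, 0.0218]
eef_rot: [179.6, -0.2, -83.9]
contact_force: [0.9, -0.3, 0.3]
gripper_width: 0.0569
```

send_rows([
  {"travel": [0.0025, -0.0045, -0.001], "spin": 0},
  {"travel": [0, 0, 0], "spin": 0},
  {"travel": [0, 0, 0], "spin": 0},
])

```text
time_s: 9.68
tcp_pos: [0.5035, 0.0413, 0.0234]
eef_rot: [179.5, -0.3, -83.9]
contact_force: [0.3, 0.2, -0.0]
gripper_width: 0.057
```

send_rows([
  {"travel": [0, 0, 0], "spin": 0},
  {"travel": [0, 0, 0], "spin": 0},
  {"travel": [0, 0, 0], "spin": 0},
  {"travel": [0, 0, 0], "spin": 0},
  {"travel": [0, 0, 0], "spin": 0},
], gripper=-1, squeeze=30)

```text
time_s: 10.1
tcp_pos: [0.5053, 0.0416, 0.0261]
eef_rot: [179.8, -0.2, -83.9]
contact_force: [-2.5, -0.2, 1.1]
gripper_width: 0.0293
```

send_rows([
  {"travel": [0, 0, 0], "spin": 0},
  {"travel": [0, 0, 0], "spin": 0},
  {"travel": [0, 0, 0], "spin": 0},
])

```text
time_s: 10.35
tcp_pos: [0.5051, 0.0416, 0.0261]
eef_rot: [179.8, -0.2, -83.9]
contact_force: [-0.6, 0.2, -0.7]
gripper_width: 0.0277
```

```bash
python3 - <<'E'
from h import *
st(); r.capture("scene"); C=cam("scene")
print([(round(q["conf"],2),np.round(toW(q["at"],C),3)) for q in r.boxes_of("scene","clamp_dog")])
rows([.503+.1366*.101,.041-.1366*.995,r.get_state()["tcp_pos"][2]],r.get_state()["eef_rot"][2],n=14)
E
```

```text
{'time_s': 10.35, 'tcp_pos': [0.505, 0.042, 0.026], 'eef_rot': [179.785, -0.157, -83.907], 'contact_force': [-0.63, 0.167, -0.712], 'gripper_width': 0.028, 'joints': [27.004, 15.172, -32.346, 0.102, -42.738, -20.987]}
[(0.9, array([0.499, 0.063, 0.065])), (0.63, array([ 0.43 , -0.193,  0.053]))]
0 [0.0098, 0.0002, -0.0] -0.0
1 [0.0098, 0.0002, -0.0] -0.0
2 [0.0098, 0.0002, -0.0] -0.0
3 [0.0098, 0.0002, -0.0] -0.0
4 [0.0098, 0.0002, -0.0] -0.0
5 [0.0098, 0.0002, -0.0] -0.0
6 [0.0098, 0.0002, -0.0] -0.0
7 [0.0098, 0.0002, -0.0] -0.0
8 [0.0098, 0.0002, -0.0] -0.0
9 [0.0098, 0.0002, -0.0] -0.0
10 [0.0098, 0.0002, -0.0] -0.0
11 [0.0098, 0.0002, -0.0] -0.0
12 [0.0098, 0.0002, -0.0] -0.0
13 [0.0098, 0.0002, -0.0] -0.0
```

The dog's head is held at 27.7 mm, and the name check gives (0.50, 0.04). Drag it along the slot with tool +x.

send_rows([
  {"travel": [0.01, 0, 0], "spin": 0},
  {"travel": [0.01, 0, 0], "spin": 0},
  {"travel": [0.01, 0, 0], "spin": 0},
  {"travel": [0.01, 0, 0], "spin": 0},
  {"travel": [0.01, 0, 0], "spin": 0},
])

```text
time_s: 10.87
tcp_pos: [0.5087, 0.0111, 0.0254]
eef_rot: [-179.9, 1.3, -84.0]
contact_force: [-11.1, 32.7, 1.2]
gripper_width: 0.0274
```

send_rows([
  {"travel": [0, 0, 0], "spin": 0},
  {"travel": [0, 0, 0], "spin": 0},
])

```text
time_s: 11.03
tcp_pos: [0.5083, 0.0125, 0.0256]
eef_rot: [-180.0, 1.4, -84.0]
contact_force: [1.1, -2.8, -1.2]
gripper_width: 0.0279
```

```bash
python3 - <<'E'
from h import *
st(); b,_=r.capture("scene"); a=cover()
b=cv2.resize(b[140:240,215:345],(640,492),interpolation=cv2.INTER_CUBIC);cv2.imwrite("pics/w4.png",b)
E
```

```text
{'time_s': 11.033, 'tcp_pos': [0.508, 0.012, 0.026], 'eef_rot': [-179.95, 1.446, -83.976], 'contact_force': [1.147, -2.849, -1.163], 'gripper_width': 0.028, 'joints': [22.362, 15.28, -31.426, -2.02, -42.857, -14.862]}
cover plate-y [-0.0657 -0.0652 -0.0629] 3
```

View pics/w4.png

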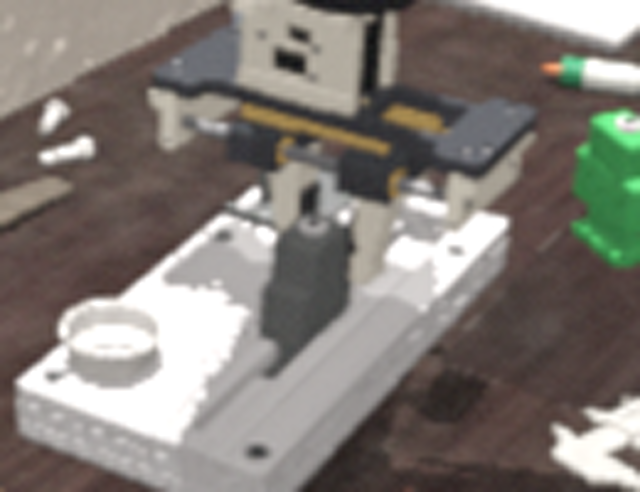

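The dog is in the fingers, has moved about 30 mm, and the way ahead is clear. The force peak fell away when the arm stopped. I'll carry on with shorter steps and a lighter grip.

send_rows([
  {"travel": [0.004, 0, 0], "spin": 0},
  {"travel": [0.005, 0, 0], "spin": 0},
  {"travel": [0.005, 0, 0], "spin": 0},
  {"travel": [0.005, 0, 0], "spin": 0},
  {"travel": [0.005, 0, 0], "spin": 0},
], squeeze=15)

```text
time_s: 11.55
tcp_pos: [0.51, 0.0003, 0.0238]
eef_rot: [-179.7, 2.4, -84.2]
contact_force: [-7.2, 22.8, 2.9]
gripper_width: 0.0258
```

send_rows([
  {"travel": [0, 0, -0.001], "spin": 0},
  {"travel": [0, 0, -0.001], "spin": 0},
  {"travel": [0, 0, 0], "spin": 0},
])

```text
time_s: 11.8
tcp_pos: [0.5102, 0.0004, 0.0258]
eef_rot: [-179.7, 2.4, -84.3]
contact_force: [-0.6, 0.2, 0.0]
gripper_width: 0.0027
```

send_rows([
  {"travel": [0.004, 0, -0.0003], "spin": 0},
  {"travel": [0.005, 0, -0.0003], "spin": 0},
  {"travel": [0.005, 0, -0.0003], "spin": 0},
])

```text
time_s: 12.05
tcp_pos: [0.5119, -0.0148, 0.0263]
eef_rot: [-179.7, 2.4, -84.2]
contact_force: [0.1, -0.4, 0.1]
gripper_width: 0.0003
```

The fingers slipped off the dog. Now to find where it stands.

```bash
python3 - <<'E'
from h import *
st(); C=cam("scene"); b,d=r.capture("scene"); P,u,v=cloud("scene",d,C)
print([(round(q["conf"],2),np.round(toW(q["at"],C),3)) for q in r.pinpoint("scene","clamp_dog")])
o=np.array([.5359,.019]);ex=np.array([.101,-.995]);ey=np.array([.995,.101])
L=np.stack([(P[:,:2]-o)@ex,(P[:,:2]-o)@ey],1)
g=b[v,u].max(1)
for a,c in((.04,.05),(.05,.06),(.06,.07),(.074,.092)):
    m=(abs(L[:,1]+.03)<.03)&(P[:,2]>a)&(P[:,2]<c)&(g<110)&(L[:,0]<.06)&(L[:,0]>-.13); print(a,m.sum(),np.round(np.percentile(L[m],[3,50,97],axis=0),4).tolist() if m.sum() else 0)
m=(P[:,2]>.05)&(L[:,0]<.06)&(L[:,0]>-.1)&(L[:,1]>-.05)&(L[:,1]<.0)
m=(abs(L[:,1]+.03)<.015)&(P[:,2]>.09)&(P[:,2]<.1)&(g<110); print("top",m.sum(),np.round(np.percentile(L[m],[5,50,95],axis=0),4).tolist() if m.sum() else 0)
b=cv2.resize(b[140:240,215:345],(640,492),interpolation=cv2.INTER_CUBIC);cv2.imwrite("pics/w5.png",b)
E
```

```text
{'time_s': 12.05, 'tcp_pos': [0.512, -0.015, 0.026], 'eef_rot': [-179.694, 2.387, -84.209], 'contact_force': [0.055, -0.408, 0.102], 'gripper_width': 0.0, 'joints': [18.348, 15.522, -30.43, -3.302, -43.277, -10.174]}
[(0.92, array([0.504, 0.037, 0.007])), (0.71, array([ 0.433, -0.204,  0.004]))]
0.04 49 [[-0.0558, -0.043], [-0.0509, -0.0403], [-0.0037, -0.0225]]
0.05 54 [[-0.0562, -0.0432], [-0.0513, -0.0405], [0.0015, -0.0228]]
0.06 64 [[-0.0561, -0.0428], [-0.0481, -0.0396], [0.003, -0.0215]]
0.074 97 [[-0.0474, -0.0429], [-0.0415, -0.0366], [0.0241, -0.0207]]
top 68 [[-0.0463, -0.0411], [-0.0339, -0.0325], [0.024, -0.02]]
```

View pics/w5.png

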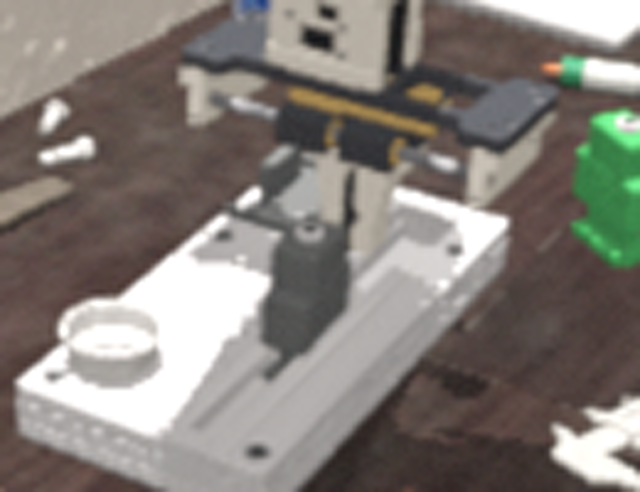

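The dark dog's back face is still at plate x = -56 mm, so it has not moved from x = -26: the pull high on the head jammed it and the fingers slid along it. I'll push it low from behind with shut fingers, which is how the task words it.

send_rows([
  {"travel": [0, 0, -0.03], "spin": 0},
  {"travel": [0, 0, -0.035], "spin": 0},
  {"travel": [-0.02, 0, -0.005], "spin": 0},
  {"travel": [-0.035, 0, 0], "spin": 0},
  {"travel": [-0.035, 0, 0], "spin": 0},
], gripper=-1)

```text
time_s: 12.57
tcp_pos: [0.5022, 0.067, 0.1016]
eef_rot: [-179.9, 2.3, -84.9]
contact_force: [1.6, -0.7, -0.7]
gripper_width: 0.0004
```

send_rows([
  {"travel": [-0.015, 0, 0], "spin": 0},
  {"travel": [0, 0, 0], "spin": 0},
])

```text
time_s: 12.73
tcp_pos: [0.5015, 0.0866, 0.1038]
eef_rot: [-179.8, 2.4, -84.8]
contact_force: [-0.1, -0.2, -0.1]
gripper_width: 0.0005
```

```bash
python3 - <<'E'
from h import *
st(); rows([.4990,.0886,.008],-84.2,n=5)
E
```

```text
{'time_s': 12.733, 'tcp_pos': [0.502, 0.087, 0.104], 'eef_rot': [-179.76, 2.409, -84.788], 'contact_force': [-0.127, -0.241, -0.104], 'gripper_width': 0.0, 'joints': [30.1, 9.276, -26.408, -2.606, -53.113, -23.35]}
0 [-0.0005, 0.0005, 0.0192] -0.12
1 [-0.0005, 0.0005, 0.0192] -0.12
2 [-0.0005, 0.0005, 0.0192] -0.12
3 [-0.0005, 0.0005, 0.0192] -0.12
4 [-0.0005, 0.0005, 0.0192] -0.12
```

send_rows([
  {"travel": [0, 0, 0.019], "spin": 0},
  {"travel": [0, 0, 0.019], "spin": -0.3},
  {"travel": [0, 0.001, 0.019], "spin": -0.3},
  {"travel": [0, 0.001, 0.018], "spin": 0},
  {"travel": [0, 0, 0.012], "spin": 0},
])

```text
time_s: 13.15
tcp_pos: [0.503, 0.0911, 0.0178]
eef_rot: [-179.2, 2.6, -84.0]
contact_force: [-0.9, -0.6, 0.5]
gripper_width: 0.0008
```

send_rows([
  {"travel": [0, 0, 0], "spin": 0},
])

```text
time_s: 13.23
tcp_pos: [0.5014, 0.0897, 0.0154]
eef_rot: [-179.4, 2.5, -84.0]
contact_force: [-0.3, 0.4, -0.4]
gripper_width: 0.0005
```

send_rows([
  {"travel": [0, 0, 0.008], "spin": 0},
  {"travel": [0.004, 0, 0], "spin": 0},
  {"travel": [0.005, 0, -0.0002], "spin": 0},
  {"travel": [0.005, 0, -0.0002], "spin": 0},
  {"travel": [0.005, 0, -0.0002], "spin": 0},
])

```text
time_s: 13.65
tcp_pos: [0.5058, 0.0704, 0.0085]
eef_rot: [-179.2, 2.5, -84.0]
contact_force: [-0.4, 3.4, 2.2]
gripper_width: 0.0003
```

send_rows([
  {"travel": [0.005, 0, -0.0002], "spin": 0},
  {"travel": [0.005, 0, -0.0002], "spin": 0},
  {"travel": [0.005, 0, -0.0002], "spin": 0},
])

```text
time_s: 13.9
tcp_pos: [0.5079, 0.0542, 0.0099]
eef_rot: [-179.1, 2.6, -84.0]
contact_force: [-1.5, 1.6, 0.4]
gripper_width: 0.0008
```

The dog slides with about 3 N. Continue, correcting the sideways drift.

send_rows([
  {"travel": [0.008, 0.002, -0.0004], "spin": 0},
  {"travel": [0.008, 0.002, -0.0004], "spin": 0},
  {"travel": [0.008, 0.001, -0.0004], "spin": 0},
  {"travel": [0.008, 0.001, -0.0004], "spin": 0},
  {"travel": [0.008, 0, -0.0004], "spin": 0},
])

```text
time_s: 14.32
tcp_pos: [0.5082, 0.0131, 0.0104]
eef_rot: [-178.8, 2.9, -84.0]
contact_force: [-0.9, 9.5, -2.4]
gripper_width: 0.0008
```

send_rows([
  {"travel": [0.008, 0, -0.0004], "spin": 0},
  {"travel": [0.008, 0, -0.0004], "spin": 0},
  {"travel": [0.008, 0, -0.0004], "spin": 0},
  {"travel": [0.007, 0, -0.0003], "spin": 0},
])

```text
time_s: 14.65
tcp_pos: [0.5114, -0.0205, 0.0103]
eef_rot: [-178.7, 3.0, -84.1]
contact_force: [1.1, 3.4, 0.1]
gripper_width: 0.0007
```

```bash
python3 - <<'E'
from h import *
st(); C=cam("scene"); b,d=r.capture("scene"); P,u,v=cloud("scene",d,C)
print([(round(q["conf"],2),np.round(toW(q["at"],C),3)) for q in r.pinpoint("scene","clamp_dog")])
E
```

```text
{'time_s': 14.65, 'tcp_pos': [0.511, -0.02, 0.01], 'eef_rot': [-178.693, 2.971, -84.052], 'contact_force': [1.06, 3.389, 0.052], 'gripper_width': 0.001, 'joints': [17.378, 16.383, -31.803, -4.126, -40.015, -8.345]}
[(0.93, array([ 0.433, -0.202,  0.003])), (0.61, array([ 0.514, -0.063,  0.013]))]
```

send_rows([
  {"travel": [0.007, 0.001, -0.0003], "spin": 0},
  {"travel": [0.007, 0.001, -0.0003], "spin": 0},
  {"travel": [0.007, 0, -0.0003], "spin": 0},
  {"travel": [0.004, 0, -0.0002], "spin": 0},
])

```text
time_s: 15.08
tcp_pos: [0.512, -0.0476, 0.0103]
eef_rot: [-178.7, 2.9, -84.1]
contact_force: [0.7, 3.2, 0.1]
gripper_width: 0.0006
```

send_rows([
  {"travel": [0.003, 0, 0], "spin": 0},
  {"travel": [0.003, 0, 0], "spin": 0},
  {"travel": [0.002, 0, 0], "spin": 0},
])

```text
time_s: 15.33
tcp_pos: [0.5135, -0.0525, 0.0113]
eef_rot: [-178.6, 3.3, -84.2]
contact_force: [-6.9, 19.9, 12.3]
gripper_width: 0.0005
```

It has reached the end wall with 20 N. Back off, rise and go over the dog's head.

send_rows([
  {"travel": [-0.012, 0, 0], "spin": 0},
  {"travel": [-0.004, 0, -0.02], "spin": 0},
  {"travel": [-0.002, 0, -0.035], "spin": 0},
  {"travel": [0, 0, -0.025], "spin": 0},
  {"travel": [0, 0, 0], "spin": 0},
], gripper=0.3)

```text
time_s: 15.75
tcp_pos: [0.5066, -0.0403, 0.0933]
eef_rot: [-179.1, 3.2, -84.3]
contact_force: [1.1, 0.1, 0.0]
gripper_width: 0.0287
```

```bash
python3 - <<'E'
from h import *
st(); C=cam("top"); b,d=r.capture("top"); P,u,v=cloud("top",d,C)
C=cam("wrist"); b,d=r.capture("wrist"); P,u,v=cloud("wrist",d,C); g=b[v,u].max(1)
print([(round(q["conf"],2),np.round(toW(q["at"],C),3)) for q in r.pinpoint("wrist","clamp_dog")])
m=(P[:,2]>.088)&(P[:,2]<.102)&(np.hypot(P[:,0]-.517,P[:,1]+.093)<.035)
if m.sum()>10: print("head",P[m].mean(0),cv2.minAreaRect(P[m,:2].astype(np.float32)*1000),m.sum())
m=(P[:,2]>.055)&(P[:,2]<.068)&(abs(P[:,0]-.604)<.03)&(abs(P[:,1]+.079)<.03)
if m.sum()>10: print("tab",P[m].mean(0),cv2.minAreaRect(P[m,:2].astype(np.float32)*1000),m.sum())
rows([.518,-.0915,.095],-84.2)
cv2.imwrite("pics/w6.png",b)
E
```

```text
{'time_s': 15.75, 'tcp_pos': [0.507, -0.04, 0.093], 'eef_rot': [-179.094, 3.151, -84.278], 'contact_force': [1.052, 0.103, 0.041], 'gripper_width': 0.029, 'joints': [15.014, 10.002, -26.68, -3.762, -51.974, -7.034]}
[(0.9, array([ 0.437, -0.204,  0.   ])), (0.59, array([ 0.517, -0.088,  0.01 ]))]
head [ 0.51342513 -0.09463801  0.09612274] ((513.4485473632812, -92.87077331542969), (28.03519058227539, 42.28489685058594), 5.150298595428467) 2861
tab [ 0.60130472 -0.07793871  0.06306415] ((602.518310546875, -76.76934814453125), (8.656137466430664, 43.55477523803711), 5.402190685272217) 863
0 [0.0262, -0.0045, -0.0031] -0.09
1 [0.0262, -0.0045, -0.0031] -0.09
```

View pics/w6.png

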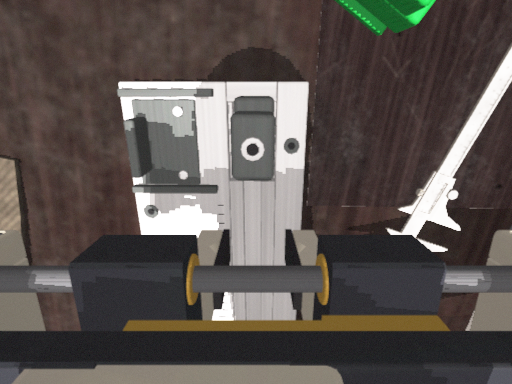

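The cover is open, with its tab at (137,150). The dog's head is home in the pocket at (253,150), measured at (0.513, -0.093). Going over it.

send_rows([
  {"travel": [0.025, -0.003, -0.003], "spin": 0},
  {"travel": [0.025, -0.003, -0.001], "spin": 0},
  {"travel": [0, 0, 0], "spin": 0},
  {"travel": [0, 0, 0], "spin": 0},
])

```text
time_s: 16.23
tcp_pos: [0.5112, -0.0916, 0.0848]
eef_rot: [-179.9, 3.2, -84.4]
contact_force: [0.1, -0.6, -1.4]
gripper_width: 0.0569
```

```bash
cat >> h.py <<'E'
def trows(tgt,n):
    s=r.get_state(); T=R.from_euler('xyz',s["eef_rot"],degrees=True).as_matrix(); print(n,"rows of",np.round(T.T@(np.array(tgt)-s["tcp_pos"])/n,4))
E
python3 - <<'E'
from h import *
st(); trows([.516,-.0915,.027],5)
E
```

```text
{'time_s': 16.233, 'tcp_pos': [0.511, -0.092, 0.085], 'eef_rot': [-179.936, 3.202, -84.355], 'contact_force': [0.117, -0.595, -1.436], 'gripper_width': 0.057, 'joints': [8.757, 12.31, -24.85, -4.017, -52.67, -0.681]}
5 rows of [ 0.0007 -0.0009  0.0115]
```

send_rows([
  {"travel": [0.001, -0.0015, 0.014], "spin": 0},
  {"travel": [0.001, -0.001, 0.014], "spin": 0},
  {"travel": [0.001, -0.001, 0.014], "spin": 0},
  {"travel": [0.001, 0, 0.012], "spin": 0},
  {"travel": [0, 0, 0], "spin": 0},
])

```text
time_s: 16.65
tcp_pos: [0.5108, -0.0924, 0.0239]
eef_rot: [179.6, 3.2, -84.5]
contact_force: [-0.5, 0.4, -0.2]
gripper_width: 0.0572
```

send_rows([
  {"travel": [0, 0, 0], "spin": 0},
])

```text
time_s: 16.73
tcp_pos: [0.5098, -0.0922, 0.0228]
eef_rot: [179.4, 3.2, -84.5]
contact_force: [0.6, -0.0, -0.1]
gripper_width: 0.0571
```

send_rows([
  {"travel": [0, -0.005, 0], "spin": 0.2},
  {"travel": [0, 0, 0], "spin": 0},
  {"travel": [0, 0, 0], "spin": 0},
  {"travel": [0, 0, 0], "spin": 0},
  {"travel": [0, 0, 0], "spin": 0},
], gripper=-1, squeeze=40)

```text
time_s: 17.15
tcp_pos: [0.5156, -0.091, 0.0242]
eef_rot: [179.4, 3.2, -84.7]
contact_force: [-1.1, -0.1, 1.1]
gripper_width: 0.0294
```

send_rows([
  {"travel": [0, 0, 0], "spin": 0},
  {"travel": [0, 0, 0], "spin": 0},
  {"travel": [0, 0, 0], "spin": 0},
  {"travel": [0, 0, 0], "spin": 0},
])

```text
time_s: 17.48
tcp_pos: [0.5152, -0.0909, 0.0242]
eef_rot: [179.5, 3.2, -84.7]
contact_force: [-0.5, -0.0, -1.9]
gripper_width: 0.0278
```

```bash
python3 - <<'E'
from h import *
st(); p=np.array(r.get_state()["tcp_pos"]); trows(p+[-.0003,.003,.04],4)
E
```

```text
{'time_s': 17.483, 'tcp_pos': [0.515, -0.091, 0.024], 'eef_rot': [179.463, 3.204, -84.708], 'contact_force': [-0.54, -0.004, -1.879], 'gripper_width': 0.028, 'joints': [8.729, 17.396, -27.451, -4.525, -45.587, -0.242]}
4 rows of [-0.0013  0.0001 -0.0099]
```

Gripped at 27.8 mm. Lift gently straight up, with a slight bias away from the end wall.

send_rows([
  {"travel": [-0.0015, 0, -0.005], "spin": 0},
  {"travel": [-0.0015, 0, -0.006], "spin": 0},
  {"travel": [-0.001, 0, -0.006], "spin": 0},
])

```text
time_s: 17.73
tcp_pos: [0.5131, -0.0878, 0.0409]
eef_rot: [179.2, 3.2, -84.8]
contact_force: [1.0, -0.3, -3.2]
gripper_width: 0.0276
```

send_rows([
  {"travel": [-0.0005, 0, -0.008], "spin": 0},
  {"travel": [-0.0005, 0, -0.01], "spin": 0},
  {"travel": [-0.0006, 0, -0.01], "spin": 0},
])

```text
time_s: 17.98
tcp_pos: [0.5126, -0.0875, 0.0711]
eef_rot: [179.1, 3.2, -84.8]
contact_force: [-0.6, 0.7, -2.7]
gripper_width: 0.0276
```

The load is about 3 N, so the dog is out. On to the tray.

send_rows([
  {"travel": [-0.001, 0, -0.02], "spin": 0},
  {"travel": [-0.012, 0, -0.02], "spin": 0},
  {"travel": [-0.025, 0.001, -0.01], "spin": 0},
  {"travel": [-0.035, 0.001, -0.002], "spin": 0},
  {"travel": [-0.038, 0.001, -0.002], "spin": 0},
])

```text
time_s: 18.4
tcp_pos: [0.5013, 0.0175, 0.1402]
eef_rot: [179.3, 3.2, -85.2]
contact_force: [1.9, 0.3, -4.9]
gripper_width: 0.0277
```

send_rows([
  {"travel": [-0.038, -0.001, 0.002], "spin": 0},
  {"travel": [-0.038, -0.001, 0.002], "spin": 0},
  {"travel": [-0.038, -0.001, 0.002], "spin": 0},
  {"travel": [-0.038, -0.001, 0.002], "spin": 0},
  {"travel": [-0.038, -0.001, 0.002], "spin": 0},
])

```text
time_s: 18.82
tcp_pos: [0.4889, 0.2154, 0.15]
eef_rot: [179.8, 3.4, -85.3]
contact_force: [0.9, -1.3, -3.7]
gripper_width: 0.028
```

```bash
python3 - <<'E'
from h import *
st(); trows([.486,.325,.12],3)
E
```

```text
{'time_s': 18.817, 'tcp_pos': [0.489, 0.215, 0.15], 'eef_rot': [179.841, 3.429, -85.325], 'contact_force': [0.932, -1.314, -3.718], 'gripper_width': 0.028, 'joints': [42.482, 8.67, -20.087, -3.264, -59.306, -36.184]}
3 rows of [-0.0358 -0.002   0.0122]
```

send_rows([
  {"travel": [-0.034, -0.002, 0.012], "spin": 0},
  {"travel": [-0.034, -0.002, 0.012], "spin": 0},
  {"travel": [-0.02, -0.002, 0.012], "spin": 0},
  {"travel": [-0.005, 0, 0], "spin": 0},
  {"travel": [0, 0, 0], "spin": 0},
])

```text
time_s: 19.23
tcp_pos: [0.4856, 0.324, 0.1253]
eef_rot: [-179.8, 3.7, -84.9]
contact_force: [0.3, -0.2, -4.1]
gripper_width: 0.028
```

```bash
python3 - <<'E'
from h import *
st(); C=cam("top"); b,d=r.capture("top")
for t in("clamp_dog","tray","mug","tape_roll","cup_ring"): print(t,[(round(q["conf"],2),np.round(toW(q["at"],C),3)) for q in r.pinpoint("top",t)])
C=cam("scene"); b,d=r.capture("scene")
for t in("clamp_dog",): print(t,[(round(q["conf"],2),np.round(toW(q["at"],C),3)) for q in r.pinpoint("scene",t)])
cv2.imwrite("pics/s7.png",cv2.resize(b[170:330,130:330],(800,640))[:600]); trows([.486,.325,.03],4)
E
```

```text
{'time_s': 19.233, 'tcp_pos': [0.486, 0.324, 0.125], 'eef_rot': [-179.793, 3.737, -84.862], 'contact_force': [0.316, -0.228, -4.078], 'gripper_width': 0.028, 'joints': [51.047, 13.882, -17.054, -2.947, -56.269, -44.339]}
clamp_dog [(0.88, array([ 0.433, -0.204, -0.003])), (0.16, array([ 0.515, -0.089,  0.034]))]
tray [(0.66, array([0.481, 0.325, 0.004]))]
mug [(0.73, array([ 0.706,  0.357, -0.001]))]
tape_roll [(0.63, array([0.339, 0.157, 0.   ]))]
cup_ring [(0.53, array([0.57 , 0.137, 0.036]))]
clamp_dog [(0.93, array([0.489, 0.317, 0.108])), (0.58, array([ 0.435, -0.207,  0.004]))]
4 rows of [0.0007 0.0001 0.0238]
```

View pics/s7.png

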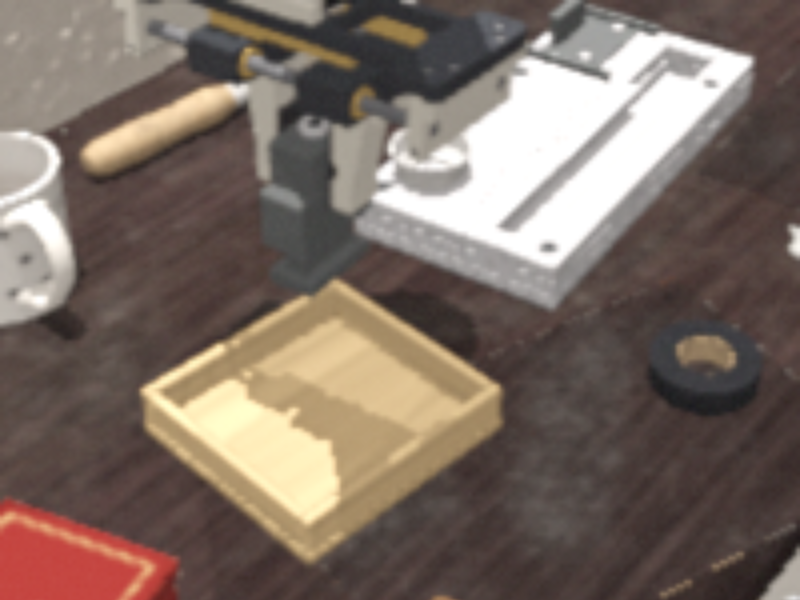

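The dog hangs upright at (315,200) over the tray, its foot at about z = 0.11, and the pocket and slot are empty. Lowering it.

send_rows([
  {"travel": [0.001, 0, 0.022], "spin": 0},
  {"travel": [0.001, 0, 0.022], "spin": 0},
  {"travel": [0.001, 0, 0.022], "spin": 0},
  {"travel": [0.001, 0, 0.014], "spin": 0},
  {"travel": [0, 0, 0], "spin": 0},
])

```text
time_s: 20.05
tcp_pos: [0.4897, 0.3217, 0.0465]
eef_rot: [-179.4, 4.1, -85.3]
contact_force: [-0.9, -0.5, -4.8]
gripper_width: 0.028
```

send_rows([
  {"travel": [0, 0, 0], "spin": 0},
  {"travel": [0, 0, 0], "spin": 0},
])

```text
time_s: 20.22
tcp_pos: [0.49, 0.3207, 0.0469]
eef_rot: [-179.5, 4.0, -85.3]
contact_force: [1.0, 0.0, -3.9]
gripper_width: 0.0276
```

send_rows([
  {"travel": [0, 0, 0.007], "spin": 0},
  {"travel": [0, 0, 0.007], "spin": 0},
  {"travel": [0, 0, 0.005], "spin": 0},
  {"travel": [0, 0, 0.002], "spin": 0},
  {"travel": [0, 0, 0], "spin": 0},
])

```text
time_s: 20.63
tcp_pos: [0.4923, 0.3241, 0.028]
eef_rot: [-179.2, 4.2, -85.3]
contact_force: [0.5, -0.4, -3.4]
gripper_width: 0.0278
```

send_rows([
  {"travel": [0, 0, 0.002], "spin": 0},
  {"travel": [0, 0, 0.002], "spin": 0},
  {"travel": [0, 0, 0.001], "spin": 0},
  {"travel": [0, 0, 0], "spin": 0},
])

```text
time_s: 20.97
tcp_pos: [0.4925, 0.3248, 0.0228]
eef_rot: [-179.1, 4.3, -85.3]
contact_force: [-0.3, -0.5, -4.8]
gripper_width: 0.0275
```

send_rows([
  {"travel": [0, 0, 0.001], "spin": 0},
  {"travel": [0, 0, 0.001], "spin": 0},
  {"travel": [0, 0, 0], "spin": 0},
])

```text
time_s: 21.22
tcp_pos: [0.4927, 0.3252, 0.0208]
eef_rot: [-179.1, 4.3, -85.3]
contact_force: [0.1, 1.0, -4.3]
gripper_width: 0.0277
```

Still hanging (-4 N). A few more 1 mm steps down until contact.

send_rows([
  {"travel": [0, 0, 0.001], "spin": 0},
  {"travel": [0, 0, 0.001], "spin": 0},
  {"travel": [0, 0, 0], "spin": 0},
])

```text
time_s: 21.47
tcp_pos: [0.4928, 0.3254, 0.021]
eef_rot: [-179.1, 4.3, -85.2]
contact_force: [-1.1, 0.1, -4.0]
gripper_width: 0.0279
```

send_rows([
  {"travel": [0, 0, 0.002], "spin": 0},
  {"travel": [0, 0, 0.002], "spin": 0},
])

```text
time_s: 21.63
tcp_pos: [0.4934, 0.3266, 0.0202]
eef_rot: [-179.0, 4.3, -85.1]
contact_force: [-10.3, -2.7, 21.7]
gripper_width: 0.0275
```

Contact at z = 0.020, as predicted. Ease off and release.

send_rows([
  {"travel": [0, 0, 0], "spin": 0},
  {"travel": [0, 0, 0], "spin": 0},
  {"travel": [0, 0, 0], "spin": 0},
  {"travel": [0, 0, 0], "spin": 0},
  {"travel": [0, 0, 0], "spin": 0},
], gripper=0.3)

```text
time_s: 22.05
tcp_pos: [0.4959, 0.3291, 0.0228]
eef_rot: [-178.6, 4.6, -85.0]
contact_force: [0.1, -1.0, -0.4]
gripper_width: 0.0541
```

send_rows([
  {"travel": [0, 0, 0], "spin": 0},
  {"travel": [0.001, 0, -0.015], "spin": 0},
  {"travel": [0.002, 0, -0.025], "spin": 0},
  {"travel": [0.002, 0, -0.03], "spin": 0},
  {"travel": [0, 0, -0.03], "spin": 0},
])

```text
time_s: 22.47
tcp_pos: [0.4911, 0.3122, 0.1164]
eef_rot: [-179.3, 4.0, -85.1]
contact_force: [1.0, 1.4, 0.1]
gripper_width: 0.0567
```

```bash
python3 - <<'E'
from h import *
st(); C=cam("scene"); b,d=r.capture("scene"); P,u,v=cloud("scene",d,C)
for t in("clamp_dog",): print(t,[(round(q["conf"],2),np.round(toW(q["at"],C),3)) for q in r.pinpoint("scene",t)])
m=(np.hypot(P[:,0]-.489,P[:,1]-.322)<.045)&(P[:,2]>.08)&(P[:,2]<.097)
print("head",m.sum(),np.round(P[m].mean(0),3),P[m,2].max())
trows([.6055,-.078,.12],12)
E
```

```text
{'time_s': 22.467, 'tcp_pos': [0.491, 0.312, 0.116], 'eef_rot': [-179.326, 4.006, -85.139], 'contact_force': [0.959, 1.375, 0.095], 'gripper_width': 0.057, 'joints': [49.914, 13.902, -18.384, -2.89, -54.435, -43.463]}
clamp_dog [(0.81, array([ 0.439, -0.204,  0.001])), (0.61, array([0.496, 0.322, 0.003])), (0.26, array([0.538, 0.017, 0.001]))]
head 237 [0.491 0.329 0.089] 0.09653625142478095
12 rows of [ 0.0333 -0.0065 -0.0023]
```

The dog stands in the tray with its head top at z ≈ 0.09-0.096. Back to the cover tab.

send_rows([
  {"travel": [0.033, -0.006, -0.005], "spin": 0},
  {"travel": [0.033, -0.006, -0.004], "spin": 0},
  {"travel": [0.033, -0.006, -0.002], "spin": 0},
  {"travel": [0.033, -0.006, -0.002], "spin": 0},
  {"travel": [0.033, -0.006, -0.002], "spin": 0},
], gripper=0.2)

```text
time_s: 22.98
tcp_pos: [0.5398, 0.1538, 0.1256]
eef_rot: [-178.5, 4.6, -84.5]
contact_force: [0.9, 0.2, -0.3]
gripper_width: 0.0525
```

send_rows([
  {"travel": [0.033, -0.006, -0.002], "spin": 0},
  {"travel": [0.033, -0.006, -0.002], "spin": 0},
  {"travel": [0.033, -0.006, -0.002], "spin": 0},
  {"travel": [0.033, -0.006, -0.002], "spin": 0},
  {"travel": [0.033, -0.006, -0.002], "spin": 0},
])

```text
time_s: 23.4
tcp_pos: [0.5862, -0.0157, 0.1217]
eef_rot: [-178.5, 4.6, -84.4]
contact_force: [0.6, -0.1, -0.3]
gripper_width: 0.0524
```

```bash
python3 - <<'E'
from h import *
st(); trows([.604,-.076,.10],2)
E
```

```text
{'time_s': 23.4, 'tcp_pos': [0.586, -0.016, 0.122], 'eef_rot': [-178.504, 4.629, -84.426], 'contact_force': [0.623, -0.093, -0.345], 'gripper_width': 0.052, 'joints': [14.278, 15.068, -15.1, -5.142, -57.751, -6.099]}
2 rows of [ 0.0316 -0.0057  0.0085]
```

send_rows([
  {"travel": [0.028, -0.006, 0.009], "spin": 0},
  {"travel": [0.02, -0.005, 0.005], "spin": 0},
  {"travel": [0, 0, 0], "spin": 0},
  {"travel": [0, 0, 0], "spin": 0},
])

```text
time_s: 23.73
tcp_pos: [0.6035, -0.0705, 0.1013]
eef_rot: [-178.6, 4.6, -84.8]
contact_force: [-0.6, -0.4, 0.2]
gripper_width: 0.0525
```

```bash
python3 - <<'E'
from h import *
st(); trows([.604,-.077,.016],5); r.capture("scene"); C=cam("scene")
print([(round(q["conf"],2),np.round(toW(q["at"],C),3)) for q in r.pinpoint("scene","cover_tab")])
E
```

```text
{'time_s': 23.733, 'tcp_pos': [0.603, -0.071, 0.101], 'eef_rot': [-178.562, 4.583, -84.843], 'contact_force': [-0.552, -0.368, 0.248], 'gripper_width': 0.053, 'joints': [8.479, 18.309, -13.328, -5.37, -56.773, -0.498]}
5 rows of [0.0027 0.0004 0.0169]
[(0.71, array([ 0.608, -0.08 ,  0.06 ])), (0.54, array([ 0.339,  0.157, -0.001]))]
```

send_rows([
  {"travel": [0.003, 0, 0.017], "spin": 0},
  {"travel": [0.003, 0, 0.017], "spin": 0},
  {"travel": [0.003, 0, 0.017], "spin": 0},
  {"travel": [0.002, 0, 0.015], "spin": 0},
  {"travel": [0, 0, 0.005], "spin": 0},
])

```text
time_s: 24.25
tcp_pos: [0.6084, -0.0689, 0.0322]
eef_rot: [-178.0, 4.6, -84.3]
contact_force: [0.1, 0.5, -0.1]
gripper_width: 0.0524
```

send_rows([
  {"travel": [0, 0, 0], "spin": 0},
  {"travel": [0, 0, 0], "spin": 0},
])

```text
time_s: 24.42
tcp_pos: [0.6078, -0.067, 0.0318]
eef_rot: [-178.1, 4.6, -84.2]
contact_force: [-0.1, 1.1, -0.7]
gripper_width: 0.0525
```

send_rows([
  {"travel": [0.006, 0.003, 0.007], "spin": 0},
  {"travel": [0.005, 0, 0.007], "spin": 0},
  {"travel": [0, 0, 0.005], "spin": 0},
  {"travel": [0, 0, 0], "spin": 0},
])

```text
time_s: 24.75
tcp_pos: [0.6082, -0.0762, 0.0136]
eef_rot: [-177.8, 4.6, -84.0]
contact_force: [-0.5, -0.3, 0.0]
gripper_width: 0.0526
```

send_rows([
  {"travel": [0, 0, 0], "spin": 0},
  {"travel": [0, 0, 0], "spin": 0},
  {"travel": [0, 0, 0], "spin": 0},
  {"travel": [0, 0, 0], "spin": 0},
  {"travel": [0, 0, 0], "spin": 0},
], gripper=-1, squeeze=15)

```text
time_s: 25.17
tcp_pos: [0.6087, -0.0767, 0.014]
eef_rot: [-177.8, 4.6, -84.1]
contact_force: [0.4, 0.2, -0.5]
gripper_width: 0.0247
```

send_rows([
  {"travel": [0, 0, 0], "spin": 0},
  {"travel": [0, 0, 0], "spin": 0},
  {"travel": [0, 0, 0], "spin": 0},
  {"travel": [0, 0, 0], "spin": 0},
  {"travel": [0, 0, 0], "spin": 0},
])

```text
time_s: 25.58
tcp_pos: [0.6046, -0.0771, 0.0139]
eef_rot: [-178.2, 4.6, -84.1]
contact_force: [-0.6, -0.7, -0.7]
gripper_width: 0.0078
```

Tab gripped (7.8 mm). Slide the cover shut with tool +y, about 70 mm.

send_rows([
  {"travel": [0, 0.01, -0.0003], "spin": 0},
  {"travel": [0, 0.01, -0.0003], "spin": 0},
  {"travel": [0, 0.01, -0.0003], "spin": 0},
  {"travel": [0, 0.01, -0.0003], "spin": 0},
  {"travel": [0, 0.01, -0.0003], "spin": 0},
])

```text
time_s: 26.0
tcp_pos: [0.5552, -0.0821, 0.0139]
eef_rot: [-177.9, 4.6, -84.0]
contact_force: [2.0, -0.1, 0.0]
gripper_width: 0.0079
```

send_rows([
  {"travel": [0, 0.004, 0], "spin": 0},
  {"travel": [0, 0.004, 0], "spin": 0},
  {"travel": [0, 0.003, 0], "spin": 0},
  {"travel": [0, 0.003, 0], "spin": 0},
])

```text
time_s: 26.33
tcp_pos: [0.5374, -0.0839, 0.0139]
eef_rot: [-177.8, 4.6, -84.1]
contact_force: [0.8, 0.9, -0.9]
gripper_width: 0.0078
```

send_rows([
  {"travel": [0, 0.003, 0], "spin": 0},
  {"travel": [0, 0.003, 0], "spin": 0},
])

```text
time_s: 26.5
tcp_pos: [0.5354, -0.0841, 0.0141]
eef_rot: [-177.4, 4.5, -84.0]
contact_force: [17.5, 0.1, -18.2]
gripper_width: 0.0082
```

send_rows([
  {"travel": [0, 0.003, 0], "spin": 0},
  {"travel": [0, 0.003, 0], "spin": 0},
])

```text
time_s: 26.67
tcp_pos: [0.5359, -0.0841, 0.0141]
eef_rot: [-176.8, 4.5, -84.0]
contact_force: [10.8, 0.5, -10.3]
gripper_width: 0.0087
```

The stop is at x = 0.535, as predicted. Release, rise clear and check.

send_rows([
  {"travel": [0, 0, 0], "spin": 0},
  {"travel": [0, 0, 0], "spin": 0},
  {"travel": [0, 0, 0], "spin": 0},
  {"travel": [0, 0, 0], "spin": 0},
  {"travel": [0, 0, 0], "spin": 0},
], gripper=0.2)

```text
time_s: 27.08
tcp_pos: [0.5351, -0.0842, 0.0136]
eef_rot: [-176.9, 4.5, -84.0]
contact_force: [0.0, -0.1, 0.1]
gripper_width: 0.036
```

send_rows([
  {"travel": [0, 0, 0], "spin": 0},
  {"travel": [0, 0, -0.01], "spin": 0},
  {"travel": [0, 0, -0.03], "spin": 0},
  {"travel": [0, 0, -0.035], "spin": 0},
  {"travel": [0, 0, -0.04], "spin": 0},
])

```text
time_s: 27.5
tcp_pos: [0.5226, -0.0943, 0.1245]
eef_rot: [-178.0, 4.6, -84.1]
contact_force: [2.5, 0.7, -0.7]
gripper_width: 0.0524
```

send_rows([
  {"travel": [-0.02, 0.005, -0.04], "spin": 0},
  {"travel": [-0.03, 0.015, -0.03], "spin": 0},
  {"travel": [-0.03, 0.02, -0.02], "spin": 0},
  {"travel": [0, 0, 0], "spin": 0},
])

```text
time_s: 27.83
tcp_pos: [0.4762, -0.0309, 0.2277]
eef_rot: [-177.2, 4.5, -84.3]
contact_force: [-0.6, 0.1, 0.1]
gripper_width: 0.0526
```

```bash
python3 - <<'E'
from h import *
st()
C=cam("wrist"); b,d=r.capture("wrist"); P,u,v=cloud("wrist",d,C)
m=(P[:,2]>.057)&(P[:,2]<.07)&(abs(P[:,0]-.54)<.03)&(abs(P[:,1]+.083)<.03)
if m.sum()>10: print("tab",cv2.minAreaRect(P[m,:2].astype(np.float32)*1000),m.sum())
S,_=r.capture("scene"); C=cam("scene")
for t in("clamp_dog","tray","mug","tape_roll","cup_ring","cover_tab"): print(t,[(round(q["conf"],2),np.round(toW(q["at"],C),3)) for q in r.pinpoint("scene",t)])
T,d=r.capture("top"); C=cam("top"); P,u,v=cloud("top",d,C)
m=(P[:,2]>.052)&(P[:,2]<.075)&(u>305)&(u<360)&(v>140)&(v<215); print("tab top",m.sum(),P[m].mean(0) if m.any() else 0)
m=(P[:,2]>.08)&(P[:,2]<.1)&(np.hypot(P[:,0]-.49,P[:,1]-.325)<.06); print("dog top",m.sum(),P[m].mean(0) if m.any() else 0,P[m,2].max() if m.any() else 0)
for t in("mug","tape_roll","cup_ring"): print(t,[(round(q["conf"],2),np.round(toW(q["at"],C),3)) for q in r.pinpoint("top",t)])
cv2.imwrite("pics/f.png",np.vstack([cv2.resize(S[160:330,120:345],(600,340*4//3)),cv2.resize(T[140:250,120:370],None,fx=2.4,fy=1.3)])[:600])
E
```

```text
{'time_s': 27.833, 'tcp_pos': [0.476, -0.031, 0.228], 'eef_rot': [-177.226, 4.455, -84.271], 'contact_force': [-0.566, 0.099, 0.055], 'gripper_width': 0.053, 'joints': [16.331, -1.1, -19.907, -4.175, -67.693, -9.243]}
tab ((533.0521850585938, -83.86407470703125), (8.217849731445312, 42.64145278930664), 5.812894344329834) 292
clamp_dog [(0.93, array([ 0.434, -0.2  ,  0.002])), (0.68, array([0.497, 0.323, 0.002]))]
tray [(0.68, array([0.491, 0.326, 0.002]))]
mug [(0.59, array([0.708, 0.353, 0.   ])), (0.3, array([ 0.338,  0.156, -0.001]))]
tape_roll [(0.72, array([0.339, 0.158, 0.001])), (0.23, array([ 0.54 , -0.086,  0.061]))]
cup_ring [(0.82, array([0.569, 0.128, 0.031]))]
cover_tab [(0.7, array([0.339, 0.158, 0.   ])), (0.49, array([ 0.537, -0.085,  0.063]))]
tab top 0 0
dog top 0 0 0
mug [(0.61, array([0.706, 0.355, 0.002]))]
tape_roll []
cup_ring []
```

View pics/f.png

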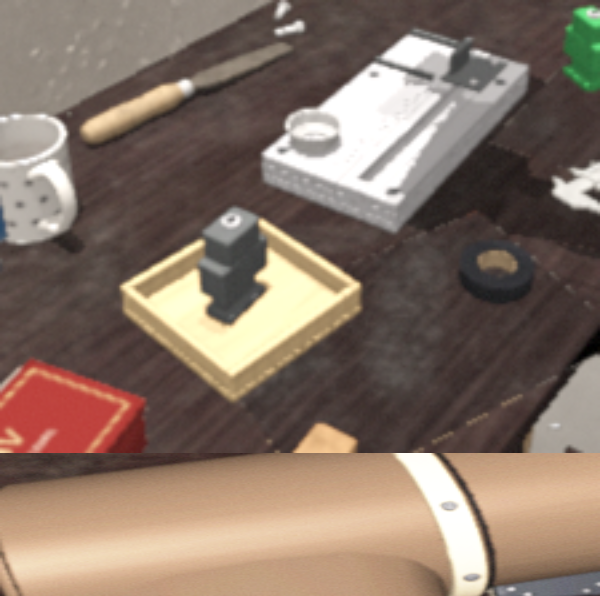

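The dog stands upright in the tray at (233,265). The cover is shut at (475,72), its tab at (0.533, -0.084) against a predicted (0.534, -0.084). Handing in.

```bash
python3 -c "
from h import *
r.close_job(); print('closed')"
```

```text
the job is handed in; nothing more can be done
closed
```

The job is done and handed in at about 28 s of the 72 s allowed. I slid the cover open to its stop, pushed the dog along the slot to the end wall and lifted it out. It now stands upright in the tray, and the cover is shut to its stop again.

**Last checks:**
- **Cover:** the tab measured (0.533, -0.084), against a predicted (0.534, -0.084) for fully shut.
- **Dog:** it stands at (0.497, 0.323), about 1 cm off the tray's centre.
- **Bystanders:** the mug, tape roll and cup ring read the same as at the start in the scene view. At the end the arm blocked much of the top camera, so I could not check the ring, the roll or the dog's height there. The green look-alike was not touched.
- **Forces:** the highest readings were about 33 N while pulling the dog and 28 N while pushing the cover onto its stop.

**What went wrong or disagreed:**
- **Finger length:** the fingertips ended about 36 mm behind the reported TCP, so the first grip on the tab closed on air. I corrected for this from then on.
- **First try at the dog:** pulling it by its head jammed it in the slot and the fingers slid off without moving it. Pushing it low from behind worked with readings of about 3 to 10 N.
- **Tool tilt:** the tool ended tilted by about 5°, which I could not command back.
- **Cover at the start:** it was already about 7 mm open.

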